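Shim a tile square and hold it pressed

TASK

First swing the hand rest by its red knob toward the robot until it is clear of the blue tile. Then stand the yellow spacer upright on the board in the gap between the tile and the stop that is wide enough for it and let go of it. Finally push the tile's front edge toward the stops until the tile sits square and flush against both the long stop and the spacer, with the spacer tight against the short stop, and finish while still holding the tile pressed there; do not disturb the stamp, cup or jar.

Things in the scene. Friction and masses are not known exactly. Their poses are not given: they have to be found in the camera images.
- board: Fixed plywood setting board, 210 (x) x 190 (y) x 12 mm, lying on the table. Origin on its underside; board x points away from the robot, toward the stops; y to its left. Board surface spans x -110..+100 mm, y -95..+95 mm, top at z = 12 mm. An ear at the left carries the post of the hand rest (to y = 160 mm). A fence 34 mm high stands along the back edge (x = 90..102 mm).
- long_stop: Fixed dark wooden stop block on the board, 84 (x) x 56 (y) x 16 mm. Origin at the middle of its back edge, on the board's top; the block extends from there 84 mm toward -x, parallel to the board. It stands left or right, 32 mm from the board's middle line, beside the short stop. Gap between it and the tile at the start: about 5 to 9 mm, too narrow for the spacer.
- long_stop_face (a point): Middle of the long stop's front face (the face toward the tile), 8 mm above the board's top.
- short_stop: Fixed dark wooden stop block like the long stop but only 64 mm long in x, so its front face is 20 mm farther back. Origin at the middle of its back edge, on the board's top; extends toward -x. Gap between it and the tile at the start: about 25 to 29 mm, wide enough for the 20 mm spacer.
- short_stop_face (a point): Middle of the short stop's front face (the face toward the tile), 8 mm above the board's top.
- tile_center (a point): Centre of the loose tile: blue glazed top with a white rim, 80 (x) x 116 (y) x 16 mm, 0.3 kg, lying flat on the board in front of both stops, nearly parallel to them. Its front edge (40 mm toward -x of the centre) is free and faces the robot; its top is 28 mm above the table.
- spacer_center (a point): Centre of the loose yellow wooden spacer block, standing upright on the table to the right of the board: 20 mm thick (its x), 44 mm wide (its y), 46 mm tall; centre 23 mm above what it stands on. In the gap its 20 mm thickness goes along the board's x; its upper 30 mm stand above tile and stops, to be gripped across the thickness. Once the tile is home the gap equals the spacer.
- swing_rest (a joint): Angle of the hand rest, a wooden bar swinging in a level plane about a post at the board's left. 0: bar points to board -y, over the gaps behind the tile; grows as the knob swings toward the robot (clockwise from above); 1.57: bar points to board -x, along the board's left edge, clear of the tile. Range -0.35 to 1.9 rad. Stays where it is left (light friction, about 0.5 N at the knob). The bar is 24 mm wide, 9 mm thick, underside 72 mm above the table.
- rest_knob (a point): Point on the axis of the hand rest's upright red knob (20 mm diameter, 42 mm tall, top at 123 mm above the table, foot on the bar at 81 mm), at 103 mm height; 148 mm from the hinge axis.
- rest_hinge (a point): Fixed hinge axis (vertical) of the hand rest, at the bar's height, 77 mm above the table.
- stamp: Bystander: small reddish pattern stamp, 19 mm across, 54 mm tall, standing; origin under its foot.
- cup: Bystander: celadon green cup, 65 mm across, 71 mm tall; origin under its foot.
- jar: Bystander: white glaze jar with red lid, 63 mm across, 82 mm tall; origin under its foot.
There are look-alikes about, which are no part of the job. Of the things shaped like the part that bears spacer_center, the yellow one is meant.

How it is judged:
By the outcome, as a careful person would: the job done as asked, in the order asked, and still so for the second after the job is handed in, while the arm keeps its last pose, push and grip.
It also fails if it takes over 67 s, if anything falls off the work surface, if the arm or the gripper's body presses on something with over 40 N, if the wrist force passes 120 N, or if a joint passes its speed limit or range.

ROBOT

A 6-joint arm with a two-finger parallel gripper is mounted at the origin on a cart in front of the work surface, level with it; the furniture and walls round the work are solid. World frame = base frame: x ahead of the robot, y to its left, z up, the work surface at z = 0. Lengths are in m, angles in rad, forces in N, time in s.
With the tool pointing down it reaches from about 0.35 to 0.975 m from the base axis. Payload 4.9 kg.
Tool frame: the origin (TCP) lies at the very end of the fingers, on their centre line; the grasp point (between the pads) lies 19 mm behind it; z points along the fingers, y is the line along which they close (so a half turn about z gives the same grasp; the last joint's range is limited). The gripper opens to 85 mm and grips with 20 to 120 N. Pads are 22 mm wide; open, the fingers measure 114 mm over their backs; the gripper's body (76 mm by 85 mm) begins 54 mm behind the grasp point. The pads swing forward as they close: fully open they stand 13 mm farther back than shut.
Start: joints at [-1.427, 0.053, 1.613, -0, 1.476, -0.119], TCP at [0.162, -0.604, 0.231] pointing down, gripper open.
Joint ranges: [-3.01, 3.01], [-1.01, 2.22], [0.06, 2.58], [-1.02, 4.17], [0.09, 2.62], [-3.14, 3.14]. Speed limits (rad/s): [2.57, 2.57, 3.14, 3.14, 3.14, 3.14].

INTERFACE

Orientations are given as a rotation vector (axis times angle).
In Python, from station import get_obs, get_image, finish_job gives the robot as it stands. The module is installed in compiled form; this text tells all that it offers.
- The arm moves only by the tool carry_out, never from a script. Its argument "rows" is a list of rows, each a list of 7 numbers: the turn, a rotation vector about the tool's x, y, z as a fraction of full scale, then the shift along the tool's x, y, z as a fraction of full scale, then the closure, from -1 (fully open) to 1 (shut). A call has 1 to 5 rows; each row is the pose to reach, as a shift and turn from the pose commanded when the call began, along the tool's axes at that moment, turning the shorter way round; what a row does not reach only later rows make up. Full scale, the value 1, is 300 mm for a shift and pi rad for a turn. A row lasts 1/10 s, in which the tool goes at most 50 mm and 8.59 degrees, less where a joint would pass 70% of its speed; a pose out of reach is approached as far as the arm can. A call with a number of a shift or a turn outside -1 to 1 is refused whole. A call with a gripper value outside its range is refused whole. The fingers move at their own pace and stop on an object; "force" is the grip in N (left out, the last holds). Time passes only in rows, so rows that repeat a pose let the fingers close. It gives the time, the measured TCP pose, the force, the opening and the grip force at its end, in the units of the state.
- get_obs(): the state, without advancing time (a new reading comes with each control period).
- get_image(name): name is "scene" or "side" or "wrist"; returns a dict with "img" (420x560x3 uint8, blue, green, red), "mtx" (3x3 intrinsics, pixels), "R" (3x3) and "t" (3): a world point X has camera coordinates R X + t. Camera axes: x right, y down, z forward; pixel columns grow to the right and rows downward; lengths in m; the calibration is good to about 2 mm. The wrist camera is an equidistant fisheye: a pixel r from the principal point sees the ray r / f radians off the axis. A picture is of the moment at which its call begins. There is no depth.
- finish_job(): hands the job in; it is judged then, once.
The state is a dict: "t": time; "q": joint angles; "dq": joint speeds; "effort": joint torques, N m; "tool_pos": TCP position; "tool_rot": TCP orientation; "contact_force": force on the tool from outside, world axes, zero at the start; "wrist_torque": the same for the moment, N m; "opening": finger opening in m; "grip_force": force on a finger pad.
Only numpy, scipy, OpenCV 4.12 (cv2) and the standard library are available. Lean on these libraries where they do the work, as an engineer would, in place of code of your own. Each camera call takes 0.05 s, during which the arm holds its last target. There are 200 camera calls.

## Working session

There is one attempt and no reset: what is moved stays moved. The work goes in short steps, Python scripts to look and compute and a tool call to move; the robot and the scene stay as the last step left them, time stands still between calls to the robot, and variables do not carry over. Pictures are saved under pics/ and viewed, at most 10 in all, crops included, and the job is handed in when it is done.

Besides the shell and the picture viewer there is one more tool, called as name(argument=value, ...), one argument or row to a line, values as JSON. carry_out: Moves the arm, as the interface text tells. Shift numbers are shares of 300 mm and turn numbers shares of pi rad, none past 1 either way. Its arguments: {"type":"object","properties":{"rows":{"type":"array"},"force":{"type":"number"}},"required":["rows"]}

```bash
mkdir -p pics && python3 - <<'E'
from station import get_obs,get_image
import cv2,numpy as np,pickle
o=get_obs();print(o['t'],o['tool_pos'],o['tool_rot'],o['opening'],o['contact_force'])
for n in('scene','side'):
    d=get_image(n);cv2.imwrite(f'pics/{n}0.png',d['img']);pickle.dump(d,open(f'{n}0.pkl','wb'))
    print(n,d['mtx'].round(1).tolist(),d['R'].round(3).tolist(),d['t'].round(3),'cam',(-d['R'].T@d['t']).round(3))
E
```

```text
0.0 [ 0.1622658  -0.60291185  0.23006537] [-3.11242803e+00 -4.11338026e-01  3.40319314e-05] 0.08528493936591207 [0.55793529 0.93731817 0.25687227]
scene [[453.2, 0.0, 281.8], [0.0, 453.2, 213.1], [0.0, 0.0, 1.0]] [[-0.449, -0.893, -0.022], [-0.509, 0.275, -0.816], [0.735, -0.355, -0.578]] [0.201 0.346 1.121] cam [-0.557  0.483  0.935]
side [[539.9, 0.0, 274.9], [0.0, 539.9, 211.7], [0.0, 0.0, 1.0]] [[1.0, 0.031, 0.002], [0.017, -0.484, -0.875], [-0.026, 0.874, -0.484]] [-0.524  0.051  1.482] cam [ 0.562 -1.255  0.763]
```

View pics/scene0.png

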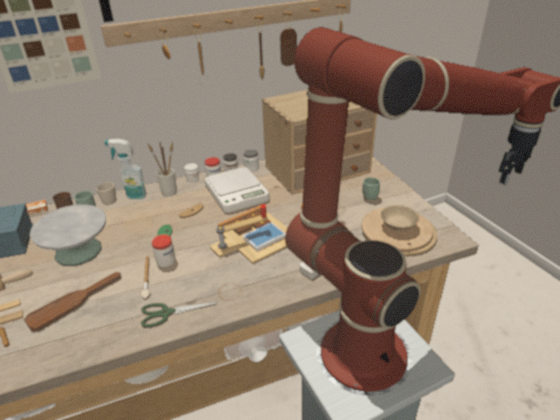

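View pics/side0.png

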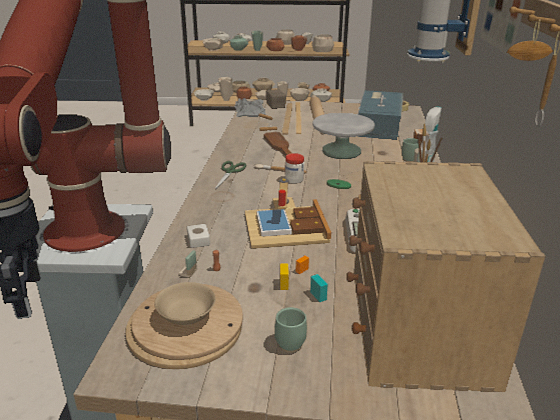

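The side view shows the board at (287,224) with the red knob at (282,198). The candidates shaped like the spacer are yellow (284,276), orange (302,265), teal (319,288) and greenish (190,262). Yellow fits the description, so I'll confirm it in a crop.

```bash
cat > h.py <<'E'
import numpy as np,cv2,pickle
from scipy.spatial.transform import Rotation as Ro
def plane(d,px,z,fish=False):
    px=np.atleast_2d(np.array(px,float));K=d['mtx']
    u=(px-[K[0,2],K[1,2]])/[K[0,0],K[1,1]]
    if fish:
        r=np.linalg.norm(u,axis=1,keepdims=True)+1e-12
        v=np.hstack([u/r*np.sin(r),np.cos(r)])
    else: v=np.hstack([u,np.ones((len(u),1))])
    w=v@d['R'];c=-d['R'].T@d['t']
    return c+w*((z-c[2])/w[:,2])[:,None]
def shift(o,target):
    "world target -> tool-frame shift fractions"
    return Ro.from_rotvec(o['tool_rot']).inv().apply(np.array(target)-o['tool_pos'])/0.3
E
python3 - <<'E'
from h import *
d=pickle.load(open('side0.pkl','rb'))
cv2.imwrite('pics/crop1.png',cv2.resize(d['img'][180:310,170:350],None,fx=4.4,fy=4.4,interpolation=cv2.INTER_CUBIC))
for n,p,z in[('yellow top',(284,265),.046),('yellow foot',(284,289),0),('board FR',(251,245),.012),('BR',(329,242),.012),('BL',(322,202),.012),('knobtop',(282,191),.123),('knobfoot',(282,206),.081),('stampfoot',(216,270),0),('cup',(291,350),0),('jar',(293,182),0)]:print(n,plane(d,p,z)[0].round(3))
E
```

```text
yellow top [ 0.552 -0.216  0.046]
yellow foot [ 0.553 -0.246  0.   ]
board FR [ 0.465 -0.079  0.012]
BR [ 0.667 -0.057  0.012]
BL [0.659 0.165 0.012]
knobtop [0.542 0.014 0.123]
knobfoot [0.543 0.008 0.081]
stampfoot [ 0.386 -0.176  0.   ]
cup [ 0.57  -0.446  0.   ]
jar [0.573 0.323 0.   ]
```

View pics/crop1.png

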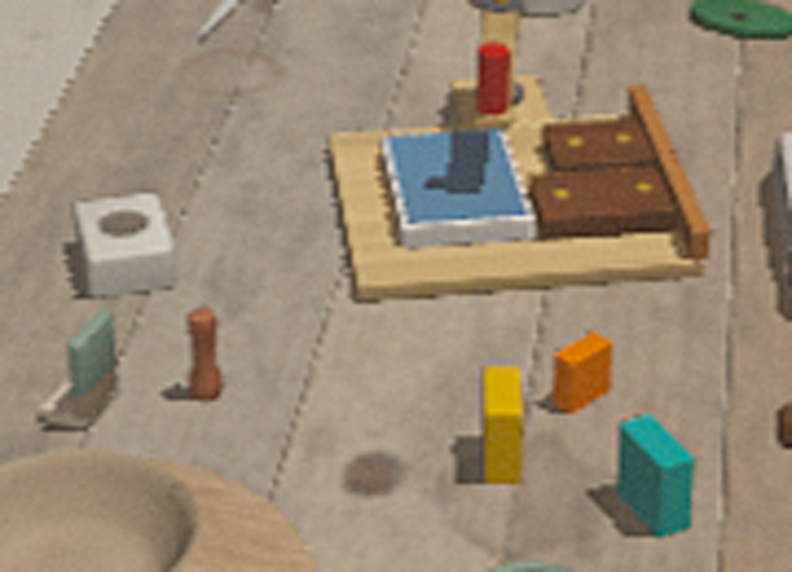

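Yellow upright block confirmed (crop 503,425; 20 mm face toward the camera). The short stop is the far, left one. I'm moving above the board to look with the wrist camera.

carry_out(
  rows=[
    [0,0,-0.21,0.7,-0.6,-0.33,-1],
    [0,0,-0.21,0.7,-0.6,-0.33,-1],
    [0,0,-0.21,0.7,-0.6,-0.33,-1],
    [0,0,-0.21,0.7,-0.6,-0.33,-1],
    [0,0,-0.21,0.7,-0.6,-0.33,-1],
  ],
)

```text
t: 0.6
tool_pos: [0.2957, -0.4073, 0.3156]
tool_rot: [-2.81, -1.403, -0.0]
contact_force: [0.3, -1.6, 0.3]
opening: 0.0855
grip_force: 0.0
```

```bash
python3 - <<'E'
from station import get_obs
from h import *
o=get_obs();print(o['t'],o['q'].round(3) if hasattr(o['q'],'round') else o['q'],o['tool_pos'],Ro.from_rotvec(o['tool_rot']).as_matrix().round(3),shift(o,[.5,-.12,.33]))
E
```

```text
0.6 [-1.091 -0.278  1.779  0.     1.641 -0.446] [ 0.2956947  -0.40730836  0.3156314 ] [[ 0.601  0.799 -0.   ]
 [ 0.799 -0.601  0.001]
 [ 0.    -0.    -1.   ]] [ 1.17474595 -0.03145064 -0.04733571]
```

carry_out(
  rows=[
    [0,0,-0.205,1.0,-0.03,-0.05,-1],
    [0,0,-0.205,1.0,-0.03,-0.05,-1],
    [0,0,-0.205,1.0,-0.03,-0.05,-1],
    [0,0,-0.205,1.0,-0.03,-0.05,-1],
    [0,0,-0.205,1.0,-0.03,-0.05,-1],
  ],
)

```text
t: 1.1
tool_pos: [0.4405, -0.2037, 0.3278]
tool_rot: [2.222, 2.22, -0.0]
contact_force: [0.1, -0.3, -0.4]
opening: 0.0851
grip_force: 0.0
```

```bash
python3 - <<'E'
from station import get_obs,get_image
from h import *
o=get_obs();print(o['t'],np.round(o['q'],3),o['tool_pos'],Ro.from_rotvec(o['tool_rot']).as_matrix().round(3))
d=get_image('wrist');pickle.dump(d,open('w1.pkl','wb'));cv2.imwrite('pics/w1.png',d['img']);print(d['mtx'],-d['R'].T@d['t'])
E
```

```text
1.1 [-0.587 -0.327  1.798 -0.     1.67  -0.586] [ 0.44045795 -0.20371865  0.32781437] [[ 0.001  1.    -0.   ]
 [ 1.    -0.001 -0.   ]
 [-0.    -0.    -1.   ]]
[[325.1922621    0.         281.83653732]
 [  0.         325.1922621  205.10051838]
 [  0.           0.           1.        ]] [ 0.44027967 -0.1324848   0.46990016]
```

View pics/w1.png

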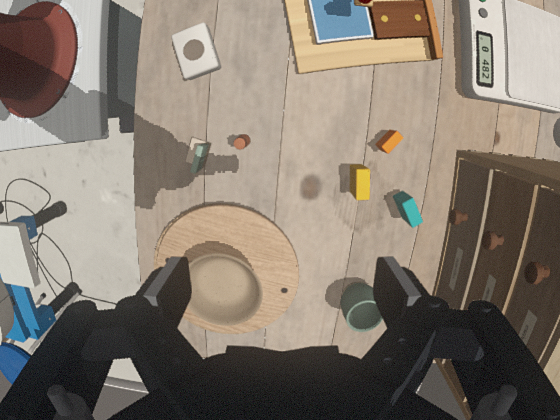

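The wrist view shows the yellow spacer top at (362,180), with the stamp at (241,141) and part of the board at the top edge. I'm moving on to centre over the board.

carry_out(
  rows=[
    [0,0,0,0.5,0.27,0,-1],
    [0,0,0,0.5,0.27,0,-1],
    [0,0,0,0.5,0.27,0,-1],
    [0,0,0,0.5,0.27,0,-1],
    [0,0,0,0.5,0.27,0,-1],
  ],
)

```text
t: 1.65
tool_pos: [0.522, -0.0539, 0.3272]
tool_rot: [-2.22, -2.22, 0.001]
contact_force: [-0.6, -0.2, -0.4]
opening: 0.0851
grip_force: 0.0
```

```bash
python3 - <<'E'
from station import get_obs,get_image
from h import *
o=get_obs();print(o['t'],np.round(o['q'],3),o['tool_pos'])
d=get_image('wrist');pickle.dump(d,open('w2.pkl','wb'));cv2.imwrite('pics/w2.png',cv2.resize(d['img'][20:320,130:530],None,fx=2,fy=2,interpolation=cv2.INTER_CUBIC))
E
```

```text
1.65 [-0.245 -0.226  1.717  0.     1.652 -0.245] [ 0.52195852 -0.05386597  0.32721449]
```

View pics/w2.png

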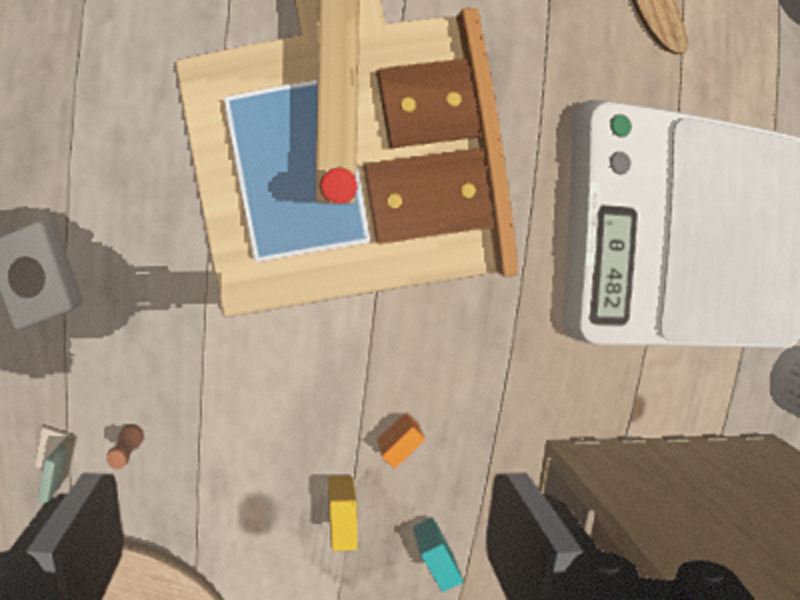

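Crop of the wrist view: knob top at (339,185), tile corners at (226,100), (257,260) and (368,241), long stop front edge (364,165)–(380,243), short stop front edge (378,70)–(391,147). The spacer's bright top face is at about (344,526). Next I'll turn these into world points.

```bash
python3 - <<'E'
from h import *
d=pickle.load(open('w2.pkl','rb'))
P=lambda pts,z:plane(d,np.array(pts,float)/2+[130,20],z,True)[:,:2]
def show(n,a):print(n,a.round(4).tolist())
b=P([(177,63),(224,316)],.012);show('board',b);v=b[0]-b[1];print('len',np.linalg.norm(v),'yaw',np.degrees(np.arctan2(-v[0],v[1])))
t=P([(226,100),(257,260),(368,241)],.028);show('tile',t);print(np.linalg.norm(t[0]-t[1]),np.linalg.norm(t[1]-t[2]),'c',(t[0]+t[2])/2); w=t[0]-t[1];print('yaw',np.degrees(np.arctan2(-w[0],w[1])))
for n,q in(('long',[(364,165),(380,243),(495,228),(485,149)]),('short',[(378,70),(391,147)])):
    s=P(q,.028);show(n,s);u=s[0]-s[1];print(np.linalg.norm(u),np.degrees(np.arctan2(-u[0],u[1])))
show('knob',P([(339,185)],.123))
show('barL/R',P([(318,20),(318,170),(361,20),(358,160)],.081))
# spacer top mask
hsv=cv2.cvtColor(d['img'],cv2.COLOR_BGR2HSV)
m=cv2.inRange(hsv,(20,120,190),(33,255,255));n,l,s,c=cv2.connectedComponentsWithStats(m);i=1+s[1:,4].argmax();print('yel',s[i],c[i])
r=cv2.minAreaRect(np.argwhere(l==i)[:,::-1].astype(np.float32));bx=cv2.boxPoints(r)
q=plane(d,bx,.046,True)[:,:2];show('spacer top',q);print(q.mean(0),np.linalg.norm(q-np.roll(q,1,0),axis=1))
d1=pickle.load(open('w1.pkl','rb'))
m=cv2.inRange(cv2.cvtColor(d1['img'],cv2.COLOR_BGR2HSV),(20,120,190),(33,255,255));n,l,s,c=cv2.connectedComponentsWithStats(m);i=1+s[1:,4].argmax()
r=cv2.minAreaRect(np.argwhere(l==i)[:,::-1].astype(np.float32));q=plane(d1,cv2.boxPoints(r),.046,True)[:,:2];show('sp w1',q);print(s[i],q.mean(0))
E
```

```text
board [[0.4332, 0.1079], [0.4641, -0.0749]]
len 0.18539611419986982 yaw 9.600342862499728
tile [[0.4697, 0.0772], [0.4897, -0.0327], [0.5652, -0.0196]]
0.1117093969341307 0.07657637779686693 c [0.51744482 0.02875826]
yaw 10.324397135303501
long [[0.562, 0.0321], [0.5734, -0.0209], [0.6543, -0.0083], [0.6455, 0.0465]]
0.054256384298416914 12.176067456596925
short [[0.5713, 0.0979], [0.5801, 0.0449]]
0.05379278333004773 9.44741547258624
knob [[0.5402, 0.0181]]
barL/R [[0.5301, 0.1189], [0.53, 0.0271], [0.5555, 0.1194], [0.5536, 0.0333]]
yel [295 270  14  26 319] [301.78056426 282.28526646]
spacer top [[0.54, -0.2053], [0.5592, -0.2042], [0.5628, -0.2467], [0.5429, -0.2478]]
[ 0.55122338 -0.22601191] [0.04261568 0.01916162 0.04265716 0.01989392]
sp w1 [[0.54, -0.2056], [0.5583, -0.2053], [0.5609, -0.2473], [0.5423, -0.2474]]
[356 169  14  31 405] [ 0.55037033 -0.22639669]
```

carry_out(
  rows=[
    [0,0,0.235,0.24,0.062,0.45,-0.1],
    [0,0,0.235,0.24,0.062,0.45,-0.1],
    [0,0,0.235,0.24,0.062,0.45,-0.1],
    [0,0,0.235,0.24,0.062,0.45,-0.1],
    [0,0,0.235,0.24,0.062,0.45,-0.1],
  ],
)

```text
t: 2.2
tool_pos: [0.5383, 0.0151, 0.1896]
tool_rot: [-2.878, -1.254, 0.009]
contact_force: [0.1, -0.9, 1.3]
opening: 0.0473
grip_force: 0.0
```

```bash
python3 - <<'E'
from station import get_obs,get_image
from h import *
o=get_obs();print(o['t'],np.round(o['q'],3),o['tool_pos'],o['opening'],o['tool_rot'])
print(shift(o,[.5405,.018,.094]))
d=get_image('wrist');hsv=cv2.cvtColor(d['img'],cv2.COLOR_BGR2HSV)
m=cv2.inRange(hsv,(0,180,110),(6,255,255))|cv2.inRange(hsv,(174,180,110),(180,255,255))
n,l,s,c=cv2.connectedComponentsWithStats(m)
for i in range(1,n):
    if s[i,4]>60:print(s[i],c[i],plane(d,c[i],.123,True))
cv2.imwrite('pics/w3.png',d['img'])
# arc targets
H=np.array([.5425,.166]);R=Ro.from_rotvec(o['tool_rot'])
k0=np.array([.5405,.018])
for a in (15,30,45,60,75,90,105):
    t=np.radians(-90.8-a);p=H+.148*np.array([np.cos(t),np.sin(t)])
    print(a,p.round(4),(R.inv().apply([*(p-k0),0])/.3).round(3))
E
```

```text
2.2 [-1.100e-01 -1.210e-01  1.853e+00 -1.000e-03  1.416e+00  6.390e-01] [0.53829237 0.01509466 0.18957022] 0.047253178174303107 [-2.87785917 -1.25359234  0.00867546]
[1.33939687e-02 2.38447436e-04 3.18517929e-01]
15 [0.5022 0.0236] [-0.073 -0.106  0.001]
30 [0.4667 0.0389] [-0.117 -0.227  0.002]
45 [0.4364 0.0628] [-0.127 -0.356  0.002]
60 [0.4133 0.0938] [-0.104 -0.483  0.003]
75 [0.399  0.1297] [-0.049 -0.599  0.003]
90 [0.3945 0.1681] [ 0.035 -0.697  0.003]
105 [0.4001 0.2063] [ 0.141 -0.77   0.003]
```

View pics/w3.png

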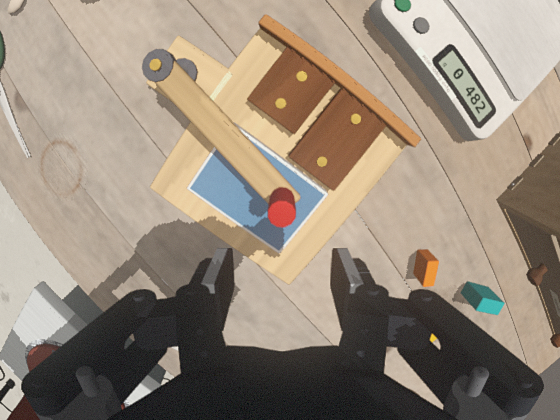

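The wrist view shows the knob at (281,205), centred between the fingers, and the hinge cap at (157,66). I'll check both points quickly.

```bash
python3 - <<'E'
from station import get_obs,get_image
from h import *
d=get_image('wrist')
print(plane(d,[(281,212)],.123,True),plane(d,[(281,195)],.081,True),plane(d,[(157,66)],.088,True))
E
```

```text
[[0.54171271 0.01892138 0.123     ]] [[0.54225495 0.01975896 0.081     ]] [[0.54471763 0.16292261 0.088     ]]
```

carry_out(
  rows=[
    [0,0,0,0.013,0,0.16,-0.1],
    [0,0,0,0.013,0,0.32,-0.1],
    [0,0,0,0.013,0,0.32,-0.1],
    [0,0,0,0.013,0,0.32,-0.1],
  ],
)

```text
t: 2.7
tool_pos: [0.5427, 0.0179, 0.0973]
tool_rot: [-2.875, -1.265, 0.002]
contact_force: [1.2, -0.7, 0.9]
opening: 0.0469
grip_force: 0.0
```

carry_out(
  rows=[
    [0,0,0,-0.073,-0.106,0,-0.1],
    [0,0,0,-0.117,-0.227,0,-0.1],
    [0,0,0,-0.127,-0.356,0,-0.1],
    [0,0,0,-0.104,-0.483,0,-0.1],
    [0,0,0,-0.049,-0.599,0,-0.1],
  ],
)

```text
t: 3.2
tool_pos: [0.4021, 0.1295, 0.1012]
tool_rot: [2.874, 1.261, 0.011]
contact_force: [1.2, -0.4, 0.3]
opening: 0.0465
grip_force: 0.6
```

```bash
python3 - <<'E'
from station import get_obs,get_image
from h import *
o=get_obs();print(o['t'],np.round(o['q'],3),o['tool_pos'])
H=np.array([.544,.165])
for a in (90,100,108):
    t=np.radians(-90.8-a);p=H+.148*np.array([np.cos(t),np.sin(t)]);print(a,p,shift(o,[*p,o['tool_pos'][2]]).round(3))
d=get_image('wrist');cv2.imwrite('pics/w4.png',d['img'])
E
```

```text
3.2 [ 1.360e-01 -3.530e-01  2.198e+00 -1.000e-03  1.289e+00  8.800e-01] [0.40210662 0.12952176 0.10123686]
90 [0.39601443 0.1670664 ] [ 0.078 -0.1   -0.   ]
100 [0.39862149 0.19273243] [ 0.147 -0.151 -0.   ]
108 [0.40389591 0.21269532] [ 0.208 -0.183  0.   ]
```

View pics/w4.png

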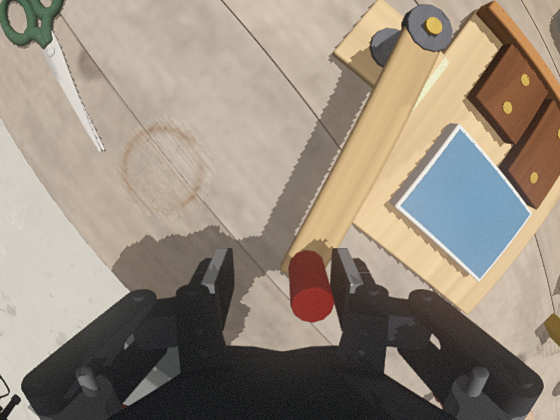

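The bar is now nearly along the board's left edge, with the knob (310,285) still caged. I'll push a bit further, then lift off.

carry_out(
  rows=[
    [0,0,0,0.078,-0.1,0,-0.1],
    [0,0,0,0.078,-0.1,0,-0.1],
    [0,0,0,0.078,-0.08,-0.15,-0.2],
    [0,0,0,0.078,-0.08,-0.3,-0.2],
    [0,0,0,0.078,-0.08,-0.4,-0.2],
  ],
)

```text
t: 3.75
tool_pos: [0.4012, 0.1624, 0.2238]
tool_rot: [2.874, 1.264, 0.013]
contact_force: [0.7, -0.4, 1.2]
opening: 0.0512
grip_force: 0.0
```

```bash
python3 - <<'E'
from station import get_obs
from h import *
o=get_obs();print(o['t'],o['tool_pos'],o['tool_rot'],Ro.from_rotvec(o['tool_rot']).as_matrix().round(3).tolist())
print(shift(o,[.48,-.05,.25]),shift(o,[.553,-.23,.15]))
E
```

```text
3.75 [0.40118033 0.1624078  0.22376537] [2.8737246  1.26377374 0.01341578] [[0.676, 0.737, 0.009], [0.737, -0.676, 0.001], [0.007, 0.005, -1.0]]
[-0.34363852  0.6726574  -0.08614462] [-0.62368724  1.25569749  0.24845841]
```

carry_out(
  rows=[
    [0,0,-0.235,-0.34,0.67,-0.2,-1],
    [0,0,-0.235,-0.34,0.67,-0.2,-1],
    [0,0,-0.235,-0.34,0.67,-0.2,-1],
    [0,0,-0.235,-0.34,0.67,-0.2,-1],
    [0,0,-0.235,-0.34,0.67,-0.2,-1],
  ],
)

```text
t: 4.25
tool_pos: [0.4742, -0.0374, 0.2772]
tool_rot: [2.307, 2.126, 0.005]
contact_force: [0.9, -0.1, 0.2]
opening: 0.0855
grip_force: 0.0
```

```bash
python3 - <<'E'
from station import get_obs,get_image
from h import *
o=get_obs();print(o['t'],o['tool_pos'],Ro.from_rotvec(o['tool_rot']).as_matrix().round(3).tolist())
print(shift(o,[.553,-.23,.13]))
d=get_image('wrist');pickle.dump(d,open('w5.pkl','wb'));cv2.imwrite('pics/w5.png',cv2.resize(d['img'][0:300,130:530],None,fx=2,fy=2,interpolation=cv2.INTER_CUBIC))
E
```

```text
4.25 [ 0.47421502 -0.03742187  0.27721749] [[0.081, 0.997, 0.005], [0.997, -0.081, -0.002], [-0.001, 0.005, -1.0]]
[-0.61788608  0.31132331  0.49309582]
```

View pics/w5.png

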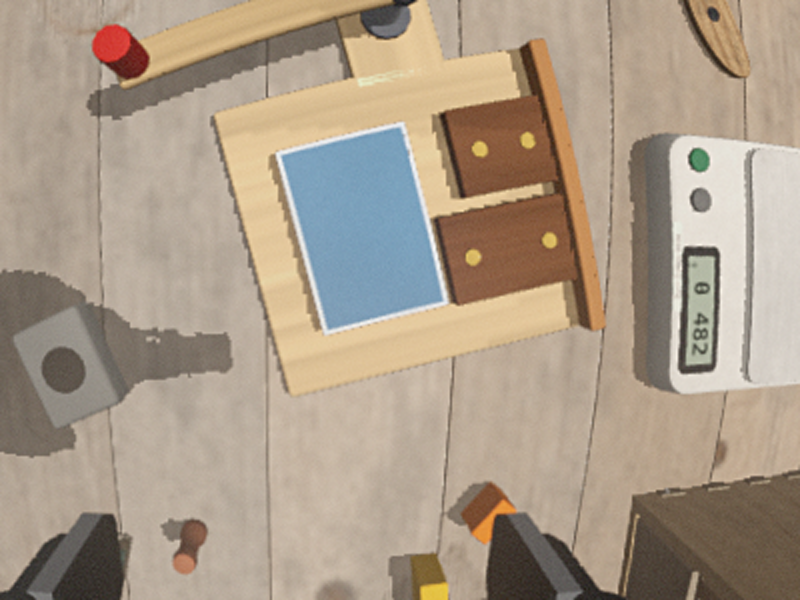

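The bar is clear of the tile, with the knob now at (120,52). Tile corners are at (277,153), (405,124), (447,303) and (325,334). Next I'll measure the tile, stops and neighbours by mask, and move above the spacer.

```bash
python3 - <<'E'
from h import *
d=pickle.load(open('w5.pkl','rb'));hsv=cv2.cvtColor(d['img'],cv2.COLOR_BGR2HSV)
c=-d['R'].T@d['t'];print('cam',c)
def rects(d,m,z,n0,amin):
    n,l,s,_=cv2.connectedComponentsWithStats(m)
    for i in range(1,n):
        if s[i,4]>amin:
            r=cv2.minAreaRect(np.argwhere(l==i)[:,::-1].astype(np.float32));b=cv2.boxPoints(r)
            q=plane(d,b,z,True)[:,:2];e=np.roll(q,-1,0)-q;L=np.linalg.norm(e,axis=1);k=L.argmax()
            print(n0,s[i,:5],q.mean(0).round(4),L.round(4)[:2],np.degrees(np.arctan2(e[k][1],e[k][0])).round(1)%180-90,q.round(4).tolist())
rects(d,cv2.inRange(hsv,(98,80,100),(112,255,255)),.028,'tile',1500)
m=cv2.inRange(hsv,(4,80,55),(14,200,125));m[:,:270]=0;m[160:]=0
rects(d,m,.028,'stops',300)
P=lambda pts,z:plane(d,np.array(pts,float)/2+[130,0],z,True)[:,:2].round(4).tolist()
print('tile',P([(277,153),(405,124),(447,303),(325,334)],.028))
print('short face top',P([(447,111),(468,196)],.028),'bottom',P([(440,113),(461,196)],.012))
print('long face top',P([(441,216),(459,303)],.028),'bottom',P([(434,217),(453,303)],.012))
print('board front',P([(214,117),(290,394)],.012),'fence',P([(543,40),(605,325)],.046))
d=pickle.load(open('w2.pkl','rb'));P=lambda pts,z:plane(d,np.array(pts,float)/2+[130,20],z,True)[:,:2].round(4).tolist()
print('orange',P([(380,455),(396,467),(424,438),(408,425)],.03),'teal',P([(426,552),(440,590),(462,577),(446,545)],.04))
E
```

```text
cam [0.47898231 0.03377611 0.41923698]
tile [ 271   64   80   96 4821] [0.517  0.0305] [0.0723 0.1087] 10.799999999999997 [[0.4719, 0.0769], [0.5429, 0.0908], [0.5632, -0.016], [0.4899, -0.0295]]
stops [ 351   21   74  139 1132] [0.614  0.0487] [0.0703 0.1813] 11.200000000000003 [[0.5634, 0.1275], [0.6315, 0.1451], [0.6667, -0.0328], [0.5944, -0.0451]]
tile [[0.4693, 0.0785], [0.5466, 0.0913], [0.5652, -0.0195], [0.4889, -0.0333]]
short face top [[0.573, 0.0988], [0.582, 0.0457]] bottom [[0.5722, 0.1002], [0.5817, 0.0464]]
long face top [[0.5643, 0.0341], [0.5728, -0.0199]] bottom [[0.5633, 0.0336], [0.5727, -0.0219]]
board front [[0.432, 0.1074], [0.4637, -0.0734]] fence [[0.6329, 0.1414], [0.6644, -0.0357]]
orange [[0.5778, -0.1756], [0.5903, -0.1856], [0.61, -0.1624], [0.5975, -0.152]] teal [[0.6168, -0.2552], [0.6317, -0.2929], [0.6488, -0.2809], [0.6323, -0.2494]]
```

carry_out(
  rows=[
    [0,0,-0.048,-0.62,0.31,0.2,-0.1],
    [0,0,-0.048,-0.62,0.31,0.4,-0.1],
    [0,0,-0.048,-0.62,0.31,0.49,-0.1],
    [0,0,-0.048,-0.62,0.31,0.49,-0.1],
    [0,0,-0.048,-0.62,0.31,0.49,-0.1],
  ],
)

```text
t: 4.8
tool_pos: [0.5481, -0.224, 0.1352]
tool_rot: [2.147, 2.286, 0.001]
contact_force: [0.2, 1.1, 0.4]
opening: 0.0473
grip_force: 0.0
```

```bash
python3 - <<'E'
from station import get_obs,get_image
from h import *
o=get_obs();d=get_image('wrist');pickle.dump(d,open('w6.pkl','wb'));print('cam',-d['R'].T@d['t'])
print(o['tool_pos'],Ro.from_rotvec(o['tool_rot']).as_matrix().round(3).tolist())
hsv=cv2.cvtColor(d['img'],cv2.COLOR_BGR2HSV)
m=cv2.inRange(hsv,(20,120,190),(33,255,255));n,l,s,c=cv2.connectedComponentsWithStats(m)
for i in range(1,n):
    if s[i,4]>100:
        b=cv2.boxPoints(cv2.minAreaRect(np.argwhere(l==i)[:,::-1].astype(np.float32)));q=plane(d,b,.046,True)[:,:2];print(s[i],q.round(4).tolist(),q.mean(0))
q=[.553,-.23,.02];print(shift(o,q))
cv2.imwrite('pics/w6.png',d['img'])
E
```

```text
cam [ 0.54279931 -0.15247599  0.27711317]
[ 0.54810012 -0.22395698  0.13521609] [[-0.063, 0.998, 0.004], [0.998, 0.063, -0.003], [-0.003, 0.004, -1.0]]
[272 185  27  55 932] [[0.5418, -0.2478], [0.5411, -0.2048], [0.5596, -0.2044], [0.5613, -0.2474]] [ 0.55096196 -0.22609718]
[-0.01997269  0.0134672   0.38417369]
```

View pics/w6.png

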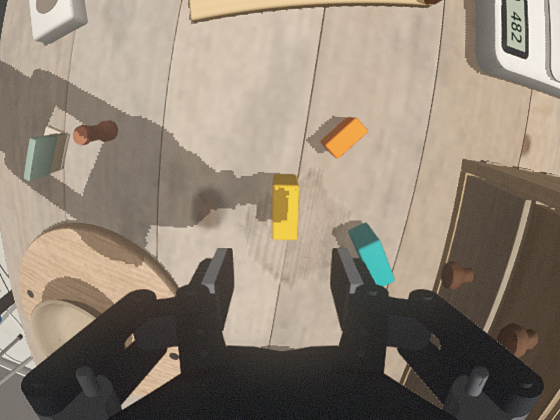

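The yellow spacer top is at (286,210), between the fingers and close to centred. Its neighbours are orange (345,138) and teal (372,253), both clear of the fingers. I'm descending to grip it.

carry_out(
  rows=[
    [0,0,0,-0.015,0.008,0.15,-0.1],
    [0,0,0,-0.015,0.008,0.3,-0.1],
    [0,0,0,-0.015,0.008,0.377,-0.1],
    [0,0,0,-0.015,0.008,0.377,-0.1],
    [0,0,0,-0.015,0.008,0.377,0.3],
  ],
  force=30,
)

```text
t: 5.35
tool_pos: [0.5506, -0.2262, 0.0223]
tool_rot: [2.148, 2.288, 0.001]
contact_force: [0.5, 0.5, 0.6]
opening: 0.0336
grip_force: 0.0
```

carry_out(
  rows=[
    [0,0,0,0,0,0,0.5],
    [0,0,0,0,0,0,0.8],
    [0,0,0,0,0,0,1],
    [0,0,0,0,0,0,1],
    [0,0,0,0,0,0,1],
  ],
  force=30,
)

```text
t: 5.85
tool_pos: [0.5518, -0.2264, 0.0238]
tool_rot: [2.145, 2.287, 0.002]
contact_force: [-1.1, -0.3, 6.9]
opening: 0.0193
grip_force: 30.6
```

carry_out(
  rows=[
    [0,0,0,0,0,-0.1,1],
    [0,0,0,0,0,-0.25,1],
    [0,0,0,0,0,-0.4,1],
    [0,0,0,0,0,-0.43,1],
    [0,0,0,0,0,-0.43,1],
  ],
)

```text
t: 6.35
tool_pos: [0.5513, -0.2258, 0.1532]
tool_rot: [2.145, 2.286, 0.003]
contact_force: [0.5, 0.2, -1.1]
opening: 0.0195
grip_force: 29.6
```

```bash
python3 - <<'E'
from station import get_obs
from h import *
o=get_obs();R=Ro.from_rotvec(o['tool_rot']);print(o['t'],o['tool_pos'],o['opening'],o['grip_force'],o['contact_force'],R.as_matrix().round(4).tolist())
print(shift(o,[.565,.0705,.15]))
h=np.radians(9.8);G=np.array([[-np.sin(h),np.cos(h),0],[np.cos(h),np.sin(h),0],[0,0,-1]]).T
print('turn',(R.inv()*Ro.from_matrix(G)).as_rotvec()/np.pi)
E
```

```text
6.35 [ 0.55127277 -0.22578987  0.15316068] 0.01950291221122055 29.647645354270935 [ 0.49084112  0.23158729 -1.07589415] [[-0.0637, 0.998, 0.0062], [0.998, 0.0637, -0.0035], [-0.0038, 0.006, -1.0]]
[0.98275047 0.10849077 0.00740135]
turn [ 0.00183082  0.00132552 -0.03416474]
```

carry_out(
  rows=[
    [0.002,0.001,-0.034,0.98,0.108,0.007,1],
    [0.002,0.001,-0.034,0.98,0.108,0.007,1],
    [0.002,0.001,-0.034,0.98,0.108,0.007,1],
    [0.002,0.001,-0.034,0.98,0.108,0.007,1],
    [0.002,0.001,-0.034,0.98,0.108,0.007,1],
  ],
)

```text
t: 6.85
tool_pos: [0.5592, 0.0269, 0.1448]
tool_rot: [-2.019, -2.395, 0.007]
contact_force: [1.4, 0.7, -1.2]
opening: 0.0193
grip_force: 29.6
```

```bash
python3 - <<'E'
from station import get_obs
from h import *
o=get_obs();R=Ro.from_rotvec(o['tool_rot']);print(o['t'],o['tool_pos'],R.as_matrix().round(4).tolist())
print(shift(o,[.565,.0705,.12]))
h=np.radians(9.8);G=np.array([[-np.sin(h),np.cos(h),0],[np.cos(h),np.sin(h),0],[0,0,-1]]).T
print('turn',(R.inv()*Ro.from_matrix(G)).as_rotvec()/np.pi)
E
```

```text
6.85 [0.5592422  0.02686223 0.14478288] [[-0.1691, 0.9855, -0.0103], [0.9856, 0.1692, 0.0028], [0.0045, -0.0097, -0.9999]]
[0.13974439 0.04432705 0.0828113 ]
turn [-0.0030941  -0.00143197 -0.00033694]
```

carry_out(
  rows=[
    [0,0,0,0.14,0.044,0.08,1],
    [0,0,0,0.14,0.044,0.08,1],
    [0,0,0,0.14,0.044,0.08,1],
  ],
)

```text
t: 7.15
tool_pos: [0.5647, 0.0695, 0.1203]
tool_rot: [-2.015, -2.397, 0.01]
contact_force: [0.2, 0.5, 0.3]
opening: 0.0196
grip_force: 29.7
```

```bash
python3 - <<'E'
from station import get_obs,get_image
from h import *
o=get_obs();R=Ro.from_rotvec(o['tool_rot']);print(o['t'],o['tool_pos'],R.as_matrix().round(4).tolist())
print(shift(o,[.565,.0705,.06]),shift(o,[.565,.0705,.036]))
h=np.radians(9.8);G=np.array([[-np.sin(h),np.cos(h),0],[np.cos(h),np.sin(h),0],[0,0,-1]]).T
print('turn',(R.inv()*Ro.from_matrix(G)).as_rotvec()/np.pi)
d=get_image('wrist');pickle.dump(d,open('w7.pkl','wb'));cv2.imwrite('pics/w7.png',cv2.resize(d['img'][100:330,150:450],None,fx=2.6,fy=2.6,interpolation=cv2.INTER_CUBIC))
E
```

```text
7.15 [0.56466813 0.06954472 0.12027664] [[-0.1719, 0.985, -0.012], [0.9851, 0.1719, 0.002], [0.0041, -0.0115, -0.9999]]
[0.00213165 0.00393865 0.20090051] [0.00180711 0.00485507 0.2808946 ]
turn [-0.00364749 -0.00128824  0.00054084]
```

View pics/w7.png

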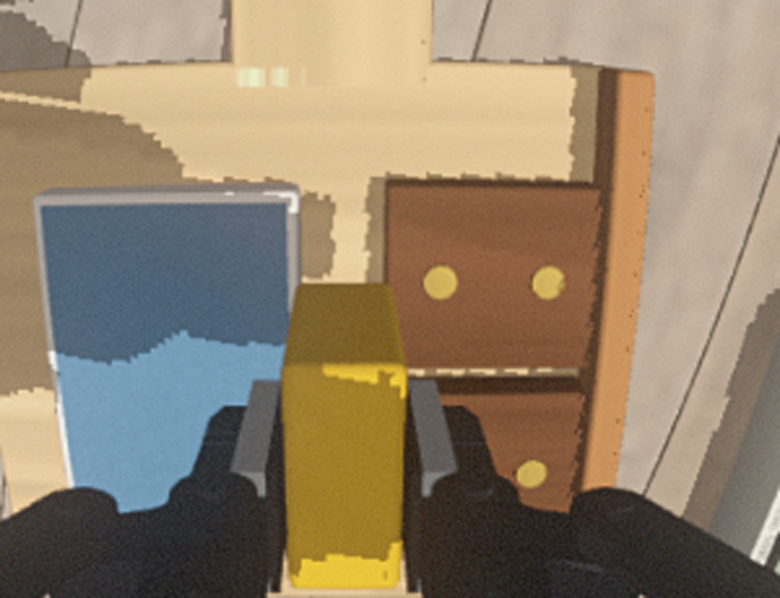

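The view shows the spacer's lower front edge at (298–388, 285), between the tile's back edge (x≈300) and the short stop's front (x≈385). I'll check the fit numerically along board x.

```bash
python3 - <<'E'
from h import *
d=pickle.load(open('w7.pkl','rb'));h=np.radians(9.8);bx=np.array([np.cos(h),np.sin(h)]);by=np.array([-bx[1],bx[0]])
def P(pts,z):
    q=plane(d,np.array(pts,float)/2.6+[150,100],z,True)[:,:2];return np.c_[q@bx,q@by].round(4).tolist()
print('cam',-d['R'].T@d['t'])
print('spacer bottom',P([(298,285),(388,285)],.0965),'tile back',P([(300,195),(299,280)],.028),'tile left',P([(37,197)],.028))
print('short top',P([(386,183),(388,365)],.028),'bottom',P([(383,185)],.012))
t=np.array([.5647,.0695]);print('tcp',t@bx,t@by)
E
```

```text
cam [0.55392224 0.13943215 0.2626484 ]
spacer bottom [[0.5586, -0.0071], [0.5771, -0.007]] tile back [[0.555, -0.0013], [0.5544, -0.0263]] tile left [[0.4765, -0.0011]]
short top [[0.5792, 0.0023], [0.5806, -0.0527]] bottom [[0.579, -0.0012]]
tcp 0.5682894004656661 -0.02763145523445602
```

carry_out(
  rows=[
    [-0.0036,-0.0013,0,0.01,-0.003,0.05,1],
    [-0.0036,-0.0013,0,0.01,-0.003,0.1,1],
    [-0.0036,-0.0013,0,0.01,-0.003,0.1,1],
    [-0.0036,-0.0013,0,0.01,-0.003,0.1,1],
  ],
)

```text
t: 7.6
tool_pos: [0.5648, 0.0705, 0.0928]
tool_rot: [2.024, 2.399, 0.004]
contact_force: [0.1, 0.4, -1.3]
opening: 0.0191
grip_force: 29.7
```

```bash
python3 - <<'E'
from station import get_obs
from h import *
o=get_obs();R=Ro.from_rotvec(o['tool_rot']);p=o['tool_pos'];print(o['t'],p,R.as_matrix().round(4).tolist(),o['contact_force'])
h=np.radians(9.8);bx=np.array([np.cos(h),np.sin(h)]);by=np.array([-bx[1],bx[0]])
print(p[:2]@bx,p[:2]@by)
w=.5674*bx-.0262*by;print(shift(o,[*w,.0355]))
E
```

```text
7.6 [0.56480183 0.0705142  0.09279537] [[-0.1682, 0.9857, 0.0038], [0.9858, 0.1682, 0.0002], [-0.0005, 0.0038, -1.0]] [ 0.1303839   0.35814433 -1.26594686]
0.568562371695592 -0.026649391328241612
[ 0.00157919 -0.00460559  0.19096768]
```

carry_out(
  rows=[
    [0,0,0,0.001,-0.004,0.04,1],
    [0,0,0,0.001,-0.004,0.09,1],
    [0,0,0,0.001,-0.004,0.14,1],
    [0,0,0,0.001,-0.004,0.17,1],
    [0,0,0,0.001,-0.004,0.18,1],
  ],
)

```text
t: 8.1
tool_pos: [0.5627, 0.0716, 0.037]
tool_rot: [2.024, 2.402, 0.002]
contact_force: [-0.4, -0.5, -0.9]
opening: 0.0194
grip_force: 29.7
```

```bash
python3 - <<'E'
from station import get_obs
from h import *
o=get_obs();R=Ro.from_rotvec(o['tool_rot']);p=o['tool_pos'];print(o['t'],p,R.as_matrix().round(4).tolist(),o['contact_force'],o['wrist_torque'])
h=np.radians(9.8);bx=np.array([np.cos(h),np.sin(h)]);by=np.array([-bx[1],bx[0]])
print(p[:2]@bx,p[:2]@by)
E
```

```text
8.1 [0.56271115 0.07155195 0.03699112] [[-0.1695, 0.9855, 0.0015], [0.9855, 0.1695, 0.0003], [0.0, 0.0016, -1.0]] [-0.35632957 -0.53693274 -0.91920586] [-0.03156367  0.00514075 -0.00870809]
0.5666788356376579 -0.02527092171218002
```

carry_out(
  rows=[
    [0,0,0,0,0.001,0.004,1],
    [0,0,0,0,0.001,0.006,1],
    [0,0,0,0,0.001,0.006,1],
  ],
)

```text
t: 8.4
tool_pos: [0.5651, 0.0716, 0.0382]
tool_rot: [2.021, 2.399, 0.007]
contact_force: [-0.1, -0.6, -0.4]
opening: 0.0194
grip_force: 29.7
```

carry_out(
  rows=[
    [0,0,0,0,0,0.003,1],
    [0,0,0,0,0,0.006,1],
    [0,0,0,0,0,0.006,1],
  ],
)

```text
t: 8.7
tool_pos: [0.5646, 0.0716, 0.0359]
tool_rot: [2.022, 2.399, 0.006]
contact_force: [0.2, 0.3, -0.5]
opening: 0.0195
grip_force: 29.8
```

```bash
python3 - <<'E'
from station import get_obs
o=get_obs();print(o['t'],o['tool_pos'],o['contact_force'],o['wrist_torque'])
E
```

```text
8.7 [0.56462306 0.07157674 0.03592189] [ 0.21849405  0.32218958 -0.52475175] [ 0.01289932  0.0417796  -0.00101362]
```

carry_out(
  rows=[
    [0,0,0,0,0,0.003,1],
    [0,0,0,0,0,0.005,1],
    [0,0,0,0,0,0.005,1],
  ],
)

```text
t: 9.0
tool_pos: [0.5648, 0.0717, 0.0358]
tool_rot: [2.022, 2.4, 0.005]
contact_force: [-3.7, -0.3, 8.5]
opening: 0.0198
grip_force: 30.8
```

```bash
python3 - <<'E'
from station import get_obs,get_image
from h import *
o=get_obs();print(o['t'],o['tool_pos'],o['contact_force'],o['wrist_torque'])
d=get_image('wrist');pickle.dump(d,open('w8.pkl','wb'));cv2.imwrite('pics/w8.png',cv2.resize(d['img'][80:330,150:450],None,fx=2.4,fy=2.4,interpolation=cv2.INTER_CUBIC))
E
```

```text
9.0 [0.56482645 0.07168453 0.03579133] [-3.69140791 -0.28923874  8.47734477] [-0.06534118  0.74810075 -0.0141421 ]
```

Contact at the expected height (board 12 mm + 23.8 mm), so I'm releasing.

carry_out(
  rows=[
    [0,0,0,0,0,-0.003,1],
    [0,0,0,0,0,-0.005,0.4],
    [0,0,0,0,0,-0.005,0.2],
    [0,0,0,0,0,-0.005,0],
    [0,0,0,0,0,-0.005,0],
  ],
)

```text
t: 9.55
tool_pos: [0.5644, 0.0715, 0.0356]
tool_rot: [2.022, 2.4, 0.005]
contact_force: [0.1, -0.3, -0.7]
opening: 0.0425
grip_force: 0.0
```

carry_out(
  rows=[
    [0,0,0,0,0,-0.08,0],
    [0,0,0,0,0,-0.2,0],
    [0,0,0,0,0,-0.35,0],
    [0,0,0,0,0,-0.4,0],
    [0,0,0,0,0,-0.4,0],
  ],
)

```text
t: 10.05
tool_pos: [0.5661, 0.0716, 0.1594]
tool_rot: [2.019, 2.395, 0.013]
contact_force: [0.9, -0.1, -1.2]
opening: 0.0431
grip_force: 0.0
```

```bash
python3 - <<'E'
from station import get_obs,get_image
from h import *
o=get_obs();print(o['t'],o['tool_pos'],o['contact_force'],np.round(o['q'],3))
h=np.radians(9.8);bx=np.array([np.cos(h),np.sin(h)]);by=np.array([-bx[1],bx[0]]);p=o['tool_pos'];print(p[:2]@bx,p[:2]@by)
d=get_image('wrist');pickle.dump(d,open('w9.pkl','wb'));cv2.imwrite('pics/w9.png',cv2.resize(d['img'][80:330,150:450],None,fx=2.4,fy=2.4,interpolation=cv2.INTER_CUBIC))
E
```

```text
10.05 [0.56609493 0.07155423 0.15943483] [ 0.91864524 -0.08796586 -1.15749895] [-0.005 -0.029  1.818  0.     1.341 -0.175]
0.5700136234633318 -0.025844626312468973
```

View pics/w9.png

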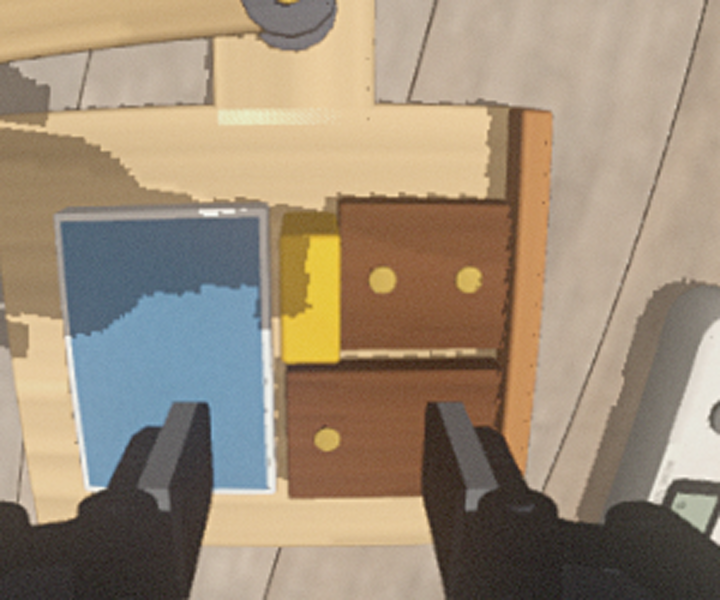

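The spacer stands upright in the gap beside the short stop (310,300), released, with the tile still square in front. That makes 11 pictures viewed, one over the limit, so I'll use only numbers from here. I'm moving to the tile's front with the fingers shut.

carry_out(
  rows=[
    [0,0,0,-0.108,-0.45,0,0.5],
    [0,0,0,-0.108,-0.45,0,1],
    [0,0,0,-0.108,-0.45,0,1],
    [0,0,0,-0.108,-0.45,0.1,1],
    [0,0,0,-0.108,-0.45,0.15,1],
  ],
)

```text
t: 10.6
tool_pos: [0.4333, 0.0167, 0.1061]
tool_rot: [2.026, 2.401, 0.002]
contact_force: [-0.3, 0.1, 0.1]
opening: -0.0
grip_force: 0.0
```

carry_out(
  rows=[
    [0,0,0,0,0,0,1],
    [0,0,0,0,0,0,1],
  ],
)

```text
t: 10.8
tool_pos: [0.4353, 0.0169, 0.1083]
tool_rot: [2.024, 2.402, 0.002]
contact_force: [0.8, -0.2, 0.1]
opening: 0.0001
grip_force: 0.0
```

```bash
cat > s.py <<'E'
from station import get_obs,get_image
from h import *
H=np.radians(9.8);bx=np.array([np.cos(H),np.sin(H)]);by=np.array([-bx[1],bx[0]])
def st():
    o=get_obs();R=Ro.from_rotvec(o['tool_rot']);p=o['tool_pos'];f=np.array(o['contact_force'])
    print('t',o['t'],'b',(p[:2]@bx).round(4),(p[:2]@by).round(4),'z',p[2].round(4),'F',(f[:2]@bx).round(1),(f[:2]@by).round(1),f[2].round(1),'tq',np.round(o['wrist_torque'],2),'op',o['opening'])
    G=np.array([[by[0],by[1],0],[bx[0],bx[1],0],[0,0,-1]]).T
    print('turn fix',((R.inv()*Ro.from_matrix(G)).as_rotvec()/np.pi).round(4))
    return o
E
python3 - <<'E'
from s import *
o=st()
w=.438*bx-.0585*by;print(shift(o,[*w,.018]))
d=get_image('wrist');m=cv2.inRange(cv2.cvtColor(d['img'],cv2.COLOR_BGR2HSV),(98,80,50),(114,255,255))
n,l,s,c=cv2.connectedComponentsWithStats(m);i=1+s[1:,4].argmax()
q=plane(d,cv2.boxPoints(cv2.minAreaRect(np.argwhere(l==i)[:,::-1].astype(np.float32))),.028,True)[:,:2]
print(s[i],np.c_[q@bx,q@by].round(4).tolist())
E
```

```text
t 10.8 b 0.4319 -0.0575 z 0.1083 F 0.7 -0.3 0.1 tq [ 0.05 -0.04 -0.05] op 5.53151067801616e-05
turn fix [ 0.0005 -0.0002 -0.0002]
[-0.00362844  0.01996293  0.3010005 ]
[ 341  142  100  139 9662] [[0.4768, -0.1122], [0.4842, 0.0003], [0.5518, -0.0043], [0.5539, -0.1271]]
```

carry_out(
  rows=[
    [0,0,0,0,0.005,0.15,1],
    [0,0,0,0,0.005,0.25,1],
    [0,0,0,0,0.005,0.295,1],
    [0,0,0,0,0.005,0.295,1],
    [0,0,0,0,0.005,0.295,1],
  ],
)

```text
t: 11.35
tool_pos: [0.4394, 0.017, 0.0224]
tool_rot: [2.021, 2.399, 0.006]
contact_force: [0.4, 0.5, 0.0]
opening: 0.0001
grip_force: 0.0
```

```bash
python3 -c "
from s import *
st()"
```

```text
t 11.35 b 0.4359 -0.058 z 0.0224 F 0.4 0.5 0.0 tq [-0.06 -0.04  0.05] op 0.00011249356609239229
turn fix [ 0.0019  0.0003 -0.0002]
```

carry_out(
  rows=[
    [0.0015,0,0,0,0.0,0.012,1],
    [0.0015,0,0,0,0.02,0.012,1],
    [0.0015,0,0,0,0.04,0.012,1],
    [0.0015,0,0,0,0.055,0.012,1],
    [0.0015,0,0,0,0.07,0.012,1],
  ],
)

```text
t: 11.85
tool_pos: [0.46, 0.0206, 0.0185]
tool_rot: [2.023, 2.401, 0.001]
contact_force: [0.2, 1.5, -0.3]
opening: -0.0001
grip_force: 0.0
```

```bash
python3 -c "
from s import *
st()"
```

```text
t 11.85 b 0.4568 -0.058 z 0.0185 F 0.5 1.5 -0.3 tq [-0.   -0.03 -0.02] op -7.038273203070609e-05
turn fix [ 0.0004  0.0002 -0.0002]
```

Not in contact yet. I'll push on in about 2 mm steps.

carry_out(
  rows=[
    [0,0,0,0,0.006,0,1],
    [0,0,0,0,0.012,0,1],
    [0,0,0,0,0.018,0,1],
    [0,0,0,0,0.024,0,1],
    [0,0,0,0,0.03,0,1],
  ],
)

```text
t: 12.35
tool_pos: [0.4673, 0.0221, 0.0178]
tool_rot: [-2.024, -2.402, 0.003]
contact_force: [-3.7, -0.1, 2.0]
opening: -0.0001
grip_force: 2.0
```

```bash
python3 -c "
from s import *
st()"
```

```text
t 12.35 b 0.4642 -0.0578 z 0.0178 F -3.7 0.5 2.0 tq [-0.01  0.48  0.02] op -7.71515206111366e-05
turn fix [-0.0006  0.0001 -0.0002]
```

carry_out(
  rows=[
    [0,0,0,0,0.003,0,1],
    [0,0,0,0,0.006,0,1],
    [0,0,0,0,0.009,0,1],
    [0,0,0,0,0.009,0,1],
  ],
)

```text
t: 12.75
tool_pos: [0.4697, 0.0225, 0.0178]
tool_rot: [-2.023, -2.402, 0.003]
contact_force: [-5.7, -0.4, 3.0]
opening: -0.0002
grip_force: 3.5
```

```bash
python3 -c "
from s import *
st()"
```

```text
t 12.75 b 0.4667 -0.0578 z 0.0178 F -5.7 0.6 3.0 tq [-0.14  0.97 -0.02] op -0.00020071585047753604
turn fix [-0.0008  0.0001 -0.0002]
```

carry_out(
  rows=[
    [0,0,0,0,0.003,0,1],
    [0,0,0,0,0.005,0,1],
    [0,0,0,0,0.007,0,1],
    [0,0,0,0,0.007,0,1],
  ],
)

```text
t: 13.15
tool_pos: [0.4699, 0.0226, 0.0176]
tool_rot: [-2.021, -2.399, 0.009]
contact_force: [-12.4, -2.2, 10.5]
opening: -0.0001
grip_force: 8.0
```

```bash
python3 - <<'E'
from s import *
st()
d=get_image('side');pickle.dump(d,open('side9.pkl','wb'));cv2.imwrite('pics/side9.png',d['img'])
d=get_image('wrist');pickle.dump(d,open('w10.pkl','wb'));cv2.imwrite('pics/w10.png',d['img'])
hsv=cv2.cvtColor(d['img'],cv2.COLOR_BGR2HSV)
for n0,m,z in(('tile',cv2.inRange(hsv,(98,80,50),(114,255,255)),.028),('spacer',cv2.inRange(hsv,(20,140,80),(33,255,255)),.058)):
    n,l,s,c=cv2.connectedComponentsWithStats(m);i=1+s[1:,4].argmax()
    b=cv2.boxPoints(cv2.minAreaRect(np.argwhere(l==i)[:,::-1].astype(np.float32)))
    q=plane(d,b,z,True)[:,:2];print(n0,s[i],np.c_[q@bx,q@by].round(4).tolist())
E
```

```text
t 13.15 b 0.4669 -0.0577 z 0.0176 F -12.6 -0.0 10.5 tq [-0.41  1.99  0.  ] op -8.382017392122813e-05
turn fix [-0.0025  0.0001 -0.    ]
tile [  316   158   156   169 19298] [[0.4819, -0.0846], [0.4834, -0.0025], [0.5544, -0.0039], [0.5706, -0.0992]]
spacer [ 486  160   63  115 3966] [[0.5407, 0.0009], [0.5734, 0.0047], [0.5969, -0.0483], [0.556, -0.0464]]
```

carry_out(
  rows=[
    [0,0,0,0,0.003,0,1],
    [0,0,0,0,0.005,0,1],
    [0,0,0,0,0.005,0,1],
    [0,0,0,0,0.005,0,1],
  ],
)

```text
t: 13.65
tool_pos: [0.4701, 0.0226, 0.0176]
tool_rot: [-2.019, -2.398, 0.014]
contact_force: [-17.2, -4.4, 15.0]
opening: -0.0
grip_force: 11.4
```

```bash
python3 - <<'E'
from s import *
st()
d=get_image('wrist');pickle.dump(d,open('w11.pkl','wb'))
K=d['mtx']
def px(X):
    c=X@d['R'].T+d['t'];r=np.linalg.norm(c[:,:2],axis=1);th=np.arctan2(r,c[:,2]);return c[:,:2]/r[:,None]*th[:,None]*K[0,0]+K[:2,2]
def prof(a0,a1,b,z):
    a=np.arange(a0,a1,.001);X=np.c_[a[:,None]*bx+b*by,np.full(len(a),z)];u=px(X).astype(np.float32)
    v=cv2.remap(d['img'],u[:,:1],u[:,1:],cv2.INTER_LINEAR)[:,0]
    print(f'b={b} z={z} from {a0}:',' '.join('%d/%d/%d'%tuple(x) for x in v[:, ::-1]))
print('back edge (RGB)')
for b in(-.105,-.09,-.075,-.065):prof(.552,.57,b,.028)
print('front')
for b in(-.11,-.09,-.03,-.01):prof(.474,.490,b,.028)
print('board front')
for b in(-.11,-.03,.02):prof(.438,.45,b,.012)
E
```

```text
t 13.65 b 0.4671 -0.0577 z 0.0176 F -17.7 -1.4 15.0 tq [-0.61  2.8   0.  ] op -8.238066660759986e-06
turn fix [-0.0036  0.      0.0001]
back edge (RGB)
b=-0.105 z=0.028 from 0.552: 35/36/41 40/42/46 39/41/46 35/35/43 39/41/44 36/43/44 37/41/45 34/36/42 39/43/45 37/38/42 32/36/38 39/39/42 41/44/47 43/40/41 41/43/44 40/34/36 47/44/46 44/40/42
b=-0.09 z=0.028 from 0.552: 118/162/191 117/160/188 117/159/187 117/160/187 172/191/205 245/247/240 217/215/206 111/82/69 133/91/70 143/98/73 144/100/75 141/97/73 139/97/72 143/97/70 144/97/71 142/96/70 146/100/76 141/96/72
b=-0.075 z=0.028 from 0.552: 123/162/192 124/163/192 121/163/190 119/161/189 178/197/209 246/247/242 204/200/193 95/66/56 127/88/71 136/97/74 136/96/75 138/96/74 135/94/71 136/95/74 136/94/71 137/94/74 134/93/67 136/96/73
b=-0.065 z=0.028 from 0.552: 125/166/193 125/164/191 124/166/193 121/162/189 184/201/211 244/245/242 197/195/188 97/73/67 127/89/73 133/92/72 135/95/76 136/96/74 133/92/72 135/95/74 135/94/71 138/96/72 140/99/77 138/95/71
front
b=-0.11 z=0.028 from 0.474: 28/27/29 30/26/30 35/36/34 34/31/35 34/32/33 21/18/20 3
[... 564 characters left out ...]
77/149/114 179/150/117 148/129/112 181/170/162 240/233/227 243/243/241 185/201/215 144/175/200 145/176/199 144/175/200 143/174/199 141/175/200 146/178/202 145/178/203 145/178/203
board front
b=-0.11 z=0.012 from 0.438: 32/30/34 32/31/34 34/34/35 36/35/34 29/30/28 34/37/36 32/32/31 31/29/32 31/32/31 32/32/29 39/37/38 32/30/26 35/32/29
b=-0.03 z=0.012 from 0.438: 132/118/107 134/119/106 135/121/107 133/119/106 137/120/108 136/123/108 151/122/94 165/139/106 163/137/99 168/140/107 166/140/102 168/141/104 166/138/105
b=0.02 z=0.012 from 0.438: 199/184/170 199/186/170 201/188/171 183/169/154 139/126/111 135/120/106 184/156/117 218/190/149 221/193/150 220/192/149 221/193/150 221/193/150 221/192/149
```

```bash
python3 - <<'E'
from s import *
d=pickle.load(open('w11.pkl','rb'));K=d['mtx']
def px(X):
    c=X@d['R'].T+d['t'];r=np.linalg.norm(c[:,:2],axis=1);th=np.arctan2(r,c[:,2]);return c[:,:2]/r[:,None]*th[:,None]*K[0,0]+K[:2,2]
def prof(a0,a1,b,z):
    a=np.arange(a0,a1,.001);u=px(np.c_[a[:,None]*bx+b*by,np.full(len(a),z)]).astype(np.float32)
    v=cv2.remap(d['img'],u[:,:1],u[:,1:],cv2.INTER_LINEAR)[:,0]
    print(f'b={b} z={z} from {a0}:',' '.join('%d/%d/%d'%tuple(x) for x in v[:, ::-1]))
for b in(-.012,-.025,-.04):prof(.554,.564,b,.028)
for b in(-.02,-.035):prof(.554,.60,b,.058)
E
```

```text
b=-0.012 z=0.028 from 0.554: 94/111/128 85/105/122 144/144/146 177/169/162 142/128/113 111/88/49 113/88/50 114/91/51 113/90/49 112/88/47
b=-0.025 z=0.028 from 0.554: 80/105/123 80/102/124 150/150/149 178/171/165 141/132/117 108/86/52 103/81/44 110/88/50 109/88/51 111/89/53
b=-0.04 z=0.028 from 0.554: 83/105/127 80/102/125 142/142/144 177/169/162 142/130/116 109/87/58 108/88/54 110/89/56 110/86/52 110/90/54
b=-0.02 z=0.058 from 0.554: 114/86/32 118/89/37 116/87/31 130/99/38 174/136/45 209/168/48 234/195/60 239/206/63 238/203/59 239/203/58 238/203/62 238/203/60 240/206/63 238/205/60 239/204/61 239/204/61 239/205/62 238/203/57 239/205/61 239/203/62 239/203/60 240/205/64 241/205/59 222/182/56 149/99/59 145/96/58 147/100/58 147/97/57 146/95/55 147/96/59 145/98/57 147/96/59 147/97/61 146/97/60 133/90/51 24/17/9 0/0/0 0/0/0 0/0/0 0/0/0 0/0/0 0/0/0 0/0/0 0/0/0 0/0/0 0/0/0
b=-0.035 z=0.058 from 0.554: 116/88/39 117/89/39 117/88/42 126/95/38 172/136/47 208/168/52 231/193/62 239/203/61 239/203/63 238/203/63 238/202/60 238/202/61 238/202/61 239/202/61 237/200/60 238/200/57 239/200/60 238/201/61 238/200/60 238/200/59 239/200/60 239/201/59 241/204/60 222/182/62 142/97/55 135/88/54 138/91/53 139/92/54 137/91/58 139/94/57 135/90/52 136/89/52 135/89/53 136/91/55 136/88/54 136/90/54 134/87/53 137/92/56 133/87/51 134/89/57 134/89/54 0/0/0 0/0/0 0/0/0 0/0/0 0/0/0
```

The tile rim meets both the long stop and the spacer at the same board x (0.5585 m), with no gap visible at any of the seven places sampled and no rotation. The push holds at about 18 N, so I'm handing it in.

```bash
python3 -c "
from station import finish_job
print(finish_job())"
```

```text
the job is handed in; nothing more can be done
None
```

The job is handed in, with no verdict returned: the rest is swung clear, the spacer stands released in the short-stop gap, and the tile measured square and flush while held at about 18 N; I inferred rather than saw that the spacer is tight against the short stop, didn't re-check the stamp, cup and jar at the end, and viewed 11 pictures, one over the limit of 10.

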